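# Take the cap magazine out of the bench feeder and hold it up

## Task

The cap feeder on the bench has to be refilled: raise its hinged dust cover gently right back onto its stop and leave it open. Then squeeze the magazine's two orange side catches together with the fingers, lift the magazine straight out of its bay by them, and finish still holding it by the squeezed catches, upright and still, some 10 cm straight above its seat and touching nothing else. Do not disturb the cap tray, the wax block or the buckle lying around the feeder.

Things in the scene. Friction and masses are not known exactly. Their poses are not given: they have to be found in the camera images.
- feeder: green bench unit that dispenses buckle caps, fixed, 144 x 120 mm (148 over its feet). Origin on its underside below the middle of the magazine's bay; z up, -x its front (outlet chute), y to its left. Deck 36 mm high, its sides (y) open above that; front block 80 mm high at x = -28 to -54 mm, rear tower 90 mm high at x = 48 to 84 mm, two stop posts with rubber buffers 135 mm high at x over 72 mm
- cover (a joint): hinge of the dust cover, a clear pane 116 x 116 mm in a grey frame with a 14 mm rim, lying over the magazine: 0 shut, grows as its front edge rises, 1.75 rad on its stop (10 degrees past upright, leaning back). The hinge has friction and the cover stays where it is left; about 3 N at the tab moves it
- cover_hinge (a point): point on the cover's hinge line, 64 mm behind the feeder's origin, 98 mm above its underside; the hinge line runs along the feeder's y
- cover_tab (a point): middle of the orange pull tab on the cover's front edge, where to pinch it: tab 22 mm wide (along the hinge line), 10 mm thick, standing 36 mm out from the cover's edge; this point lies 12 mm from its free end and 144 mm from the hinge line, 3 mm above it when shut. Pinched across its width from above it can turn between the fingers as the cover swings
- magazine: black cap magazine 52 x 46 x 80 mm with a clear top, loose, 0.11 to 0.25 kg. Origin at the middle of its underside, axes as the feeder's when seated (underside on the bay's floor, 12 mm above the feeder's underside). Held down by its two catches
- catch_left (a joint): travel of the orange sprung catch on the magazine's +y side: 0 out (hooked), 6.5 mm = 0.0065 fully squeezed in; clear of its keeper from about 0.0052; 2 N at first, 5 N fully in
- catch_right (a joint): the same on the -y side
- catch_left_pad (a point): middle of the outer face of the left catch's ribbed pad, 60 mm above the magazine's underside (72 mm above the feeder's); the pad is 26 mm wide (x) and 32 mm high, from 54 to 86 mm above the feeder's underside. The two pads face outward along the magazine's y: 58 mm apart outside when out, 45 mm when fully squeezed
- catch_right_pad (a point): the same on the right (-y) catch
- cap_tray: shallow blue tray of caps, 82 x 110 x 24 mm, loose, behind the feeder; origin at the middle of its underside
- wax_block: yellow block of edge wax, 36 x 55 x 23 mm, loose, lying near the feeder's front left corner; origin at the middle of its underside
- buckle: nickel ladder buckle, 25 x 68 x 7 mm, loose, lying near the feeder's front right corner; origin at the middle of its underside
- bay (a point): middle of the bay's floor, 12 mm above the feeder's underside: a pocket 54 (x) x 48 (y) mm, 24 mm deep, in the deck. A steel keeper stands on the deck on each side of it (y 27.5 to 46 mm out, x +-12 mm), its top 50 mm above the feeder's underside; the catches hook under the keepers' lips, so keep the fingertips above them

How it is judged:
By the outcome, as a careful person would: the job done as asked, in the order asked, and still so for the second after the job is handed in, while the arm keeps its last pose, push and grip.
It also fails if it takes over 53 s, if anything falls off the work surface, if the arm or the gripper's body presses on something with over 40 N, if the wrist force passes 120 N, or if a joint passes its speed limit or range.

## Robot

A 7-joint arm with a two-finger parallel gripper is mounted at the origin on a cart in front of the work surface, level with it; the furniture and walls round the work are solid. World frame = base frame: x ahead of the robot, y to its left, z up, the work surface at z = 0. Lengths are in m, angles in rad, forces in N, time in s.
With the tool pointing down it reaches from about 0.4 to 0.85 m from the base axis. Payload 10.4 kg.
Tool frame: the origin (TCP) lies at the very end of the fingers, on their centre line; the grasp point (between the pads) lies 19 mm behind it; z points along the fingers, y is the line along which they close (so a half turn about z gives the same grasp; the last joint's range is limited). The gripper opens to 87 mm and grips with 3 to 60 N. Pads are 19 mm wide; open, the fingers measure 117 mm over their backs; the gripper's body (75 mm by 190 mm) begins 51 mm behind the grasp point.
Start: joints at [-1.139, 0.332, -0.065, 1.46, 0.022, 1.35, -0.088], TCP at [0.275, 0.561, 0.223] pointing down, gripper open.
Joint ranges: [-2.6, 2.6], [-0.5, 2.12], [-1.47, 1.34], [0.16, 2.42], [-1.27, 4.41], [0.06, 2.06], [-2.6, 2.6]. Speed limits (rad/s): [2.22, 2.22, 2.79, 2.79, 3.14, 3.14, 3.14].

## Interface

Orientations are given as a unit quaternion [x, y, z, w].
In Python, from bench import * gives the robot as it stands.
- The arm moves only by the tool step_arm, never from a script. Its arguments are lists of equal length, an entry for each row: "delta_pos": the shift along the world's x, y, z in units of 25 mm (1.0 is 25 mm), a list of three; "turn": the turn about the world's z in units of 0.12 rad (1.0 is 0.12 rad). In form: {"delta_pos": [[tx, ty, tz], ...], "turn": [turn, ...]}. A call has 1 to 12 rows; each row shifts and turns the commanded pose from where the row before left it; what a row does not reach is not made up. A row lasts 1/10 s, in which the tool goes at most 50 mm and 8.59 degrees, less where a joint would pass 70% of its speed; a pose out of reach is approached as far as the arm can. A call with a number of a shift or a turn outside -1 to 1 is refused whole. A call with a gripper value outside its range is refused whole. "grip" is the closure, from 0 (fully open) to 1 (shut), set as the call begins (left out, the last holds). The fingers move at their own pace and stop on an object; "newtons" is the grip in N (left out, the last holds). Time passes only in rows, so rows that do not move let the fingers close. It gives the time, the measured TCP pose, the force, the opening and the grip force at its end, in the units of the state.
- read_state(): the state, without advancing time (a new reading comes with each control period).
- camera(name): name is "scene" or "top" or "wrist"; returns a dict with "image" (480x640x3 uint8, red, green, blue), "z_map" (480x640 float32, m along the optical axis (not along the pixel's ray), 0 where there is no reading), "mtx" (3x3 intrinsics, pixels), "view" (4x4, takes a point from world to camera coordinates). Camera axes: x right, y up, looking along -z (the intrinsics and any distortion apply to the point x, -y, -z); pixel columns grow to the right and rows downward; lengths in m; the calibration is good to about 2 mm. A picture is of the moment at which its call begins.
- close_job(): hands the job in; it is judged then, once.
The state is a dict: "time": time; "joint_positions": joint angles; "joint_vel": joint speeds; "joint_torque": joint torques, N m; "ee_pos": TCP position; "eef_rot": TCP orientation; "ft_force": force on the tool from outside, world axes, zero at the start; "torque": the same for the moment, N m; "width": finger opening in m; "grip_force": force on a finger pad.
Only numpy, scipy, OpenCV 4.12 (cv2) and the standard library are available. Lean on these libraries where they do the work, as an engineer would, in place of code of your own. Each camera call takes 0.05 s, during which the arm holds its last target. There are 200 camera calls.

## Working session

There is one attempt and no reset: what is moved stays moved. The work goes in short steps, Python scripts to look and compute and a tool call to move; the robot and the scene stay as the last step left them, time stands still between calls to the robot, and variables do not carry over. Pictures are saved under pics/ and viewed, at most 10 in all, crops included, and the job is handed in when it is done.

Besides the shell and the picture viewer there is one more tool, called after "Emit:" as name([rows], argument=value, ...), one row to a line, values as JSON. step_arm: Moves the arm, as the interface text tells. Shifts and turns lie within -1 to 1; 1 stands for 25 mm of shift or 0.12 rad of turn. Its arguments: {"type":"object","properties":{"delta_pos":{"type":"array"},"turn":{"type":"array"},"grip":{"type":"number"},"newtons":{"type":"number"}},"required":["delta_pos","turn"]}

```bash
mkdir -p pics
cat > h.py <<'E'
from bench import *
import numpy as np, cv2
def world(c,u,v,z=None):
    # pixel(s) -> world; z given: ray onto plane
    K,V=c["mtx"],np.linalg.inv(c["view"])
    u=np.asarray(u,float);v=np.asarray(v,float)
    d=np.stack([(u-K[0,2])/K[0,0],-(v-K[1,2])/K[1,1],-np.ones_like(u)],-1)
    D=d@V[:3,:3].T;o=V[:3,3]
    if z is None: s=c["z_map"][v.astype(int),u.astype(int)]
    else: s=(z-o[2])/D[...,2]
    return o+D*s[...,None]
def save(c,n): cv2.imwrite("pics/"+n+".png",c["image"][...,::-1])
E
python3 - <<'E'
from h import *
a=camera("top");b=camera("scene")
cv2.imwrite("pics/a.png",a["image"][...,::-1]);save(b,"b")
np.savez("top0.npz",**a);np.savez("scene0.npz",**b)
s=read_state();print(s["time"],s["ee_pos"],s["eef_rot"],s["width"],s["ft_force"])
for c in(a,b):print(np.linalg.inv(c["view"])[:3,3].round(3))
hsv=cv2.cvtColor(a["image"],cv2.COLOR_RGB2HSV)
for n,lo,hi in[("green",(40,60,30),(90,255,255)),("orange",(5,150,120),(20,255,255)),("blue",(95,100,50),(125,255,255)),("yellow",(22,100,100),(35,255,255))]:
    m=cv2.inRange(hsv,lo,hi)
    for k in cv2.findContours(m,0,2)[0]:
        if cv2.contourArea(k)>25:
            r=cv2.minAreaRect(k);p=world(a,*map(np.array,[r[0][0],r[0][1]]));print(n,cv2.contourArea(k),np.round(r[0],1),np.round(r[1],1),round(r[2],1),p.round(3))
E
```

```text
0.1 [0.27441928 0.56114269 0.22180514] [ 2.25482986e-01  9.74246885e-01 -6.43847702e-04 -1.25457685e-04] 0.0870467585787626 [ 0.41828616 -0.46352691  0.02212725]
[0.402 0.378 0.984]
[0.143 1.042 0.505]
green 39.0 [396. 308.] [5.7 8.5] 45.0 [0.378 0.261 0.   ]
green 39.5 [388.3 300.3] [7.8 5.7] 45.0 [ 0.39   0.273 -0.   ]
green 1515.0 [384.6 282.4] [81.3 33.3] 56.3 [0.418 0.279 0.001]
green 16584.5 [293.  204.7] [310.7 105.1] 58.6 [0.528 0.419 0.104]
green 316.0 [246.9  60.6] [15.3 28.6] 59.0 [0.781 0.501 0.002]
orange 754.5 [338.2 343.7] [23. 35.] 53.1 [0.324 0.353 0.023]
orange 32.0 [535.9 297.5] [ 4.5 28.8] 57.5 [0.395 0.074 0.1  ]
orange 43.0 [560.4 281.9] [ 4.6 24.7] 58.0 [0.417 0.037 0.095]
orange 49.0 [449.5 271. ] [10.6  9.2] 45.0 [0.436 0.177 0.007]
orange 471.5 [349.3 275.5] [32.8 15.8] 52.1 [0.426 0.34  0.116]
orange 249.5 [607.5 255.2] [10.  80.2] 57.3 [ 0.455 -0.031  0.096]
orange 33.5 [431.7 233.5] [6.1 8.9] 56.3 [0.495 0.204 0.009]
orange 28.5 [397. 203.] [7.1 5.7] 45.0 [0.544 0.258 0.005]
orange 30.5 [337.5 153.5] [14.8  4. ] 63.4 [0.602 0.355 0.107]
orange 4362.5 [588
[... 308 characters left out ...]
ange 358.0 [179.   82.7] [17.2 26.4] 30.6 [0.725 0.598 0.056]
orange 352.5 [157.9  71.1] [18.5 25.4] 29.7 [0.745 0.632 0.053]
orange 26378.0 [488.5 185.7] [241.4 228.8] 54.5 [0.572 0.111 0.004]
orange 108.0 [622.8  55.3] [55.2  6.1] 56.3 [ 0.751 -0.067  0.095]
orange 27.5 [380.5   3.5] [7. 9.] 90.0 [0.876 0.281 0.005]
orange 332.5 [341.9   9.3] [26.4 21. ] 63.4 [0.866 0.345 0.005]
orange 685.0 [202.4  32. ] [ 9.8 81.5] 33.2 [0.816 0.568 0.033]
blue 3315.0 [256.1 161. ] [49.4 70.6] 61.9 [0.613 0.483 0.006]
yellow 1185.0 [315.3 102.2] [37.9 40.2] 55.0 [0.701 0.388 0.033]
yellow 2767.5 [244.2  44.8] [59.4 60.1] 45.0 [0.808 0.505 0.   ]
yellow 286.0 [142.   6.] [12. 36.] 90.0 [0.859 0.666 0.033]
```

View pics/a.png

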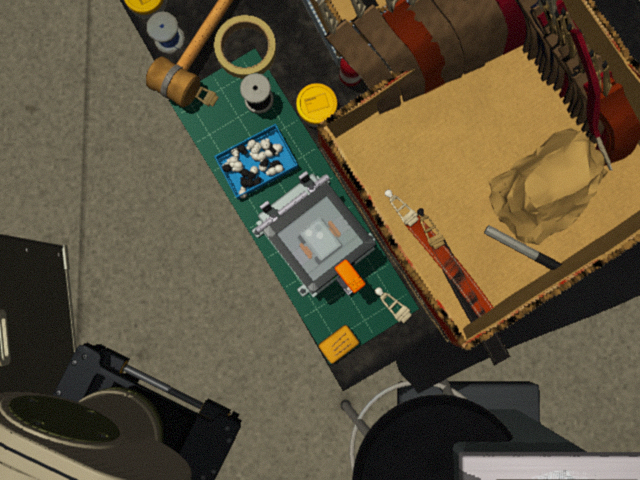

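View pics/b.png

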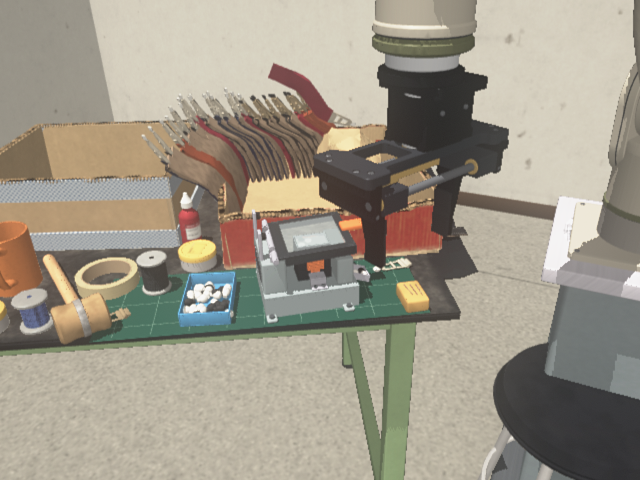

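The top view shows the feeder at about (320,240), with its orange tab at (349,275). The tray is behind it at (256,161), the wax at (338,344), the buckle at (395,305) and a box wall on its right. In the scene view the cover is shut and the side is open. Next I'll fit the feeder's pose.

Run:
```python
from h import *
a=dict(np.load("top0.npz"))
v,u=np.mgrid[0:480,0:640]
P=world(a,u.ravel(),v.ravel()).reshape(480,640,3)
hsv=cv2.cvtColor(a["image"],cv2.COLOR_RGB2HSV)
roi=np.zeros((480,640),np.uint8);roi[170:300,250:380]=255
# cover frame plane (grey, z .09-.125)
m=((P[...,2]>.085)&(P[...,2]<.125)&(hsv[...,1]<70)).astype(np.uint8)*255&roi
k=max(cv2.findContours(m,0,2)[0],key=cv2.contourArea)
print("coverpx",cv2.minAreaRect(k)); sel=m>0
print("z med",np.percentile(P[sel][:,2],[10,50,90]))
pw=world(a,k[:,0,0],k[:,0,1],.105)
r=cv2.minAreaRect(pw[:,:2].astype(np.float32)*1000);print("cover world",r,cv2.boxPoints(r))
o=cv2.inRange(hsv,(5,150,120),(20,255,255))&roi
for k in cv2.findContours(o,0,2)[0]:
    if cv2.contourArea(k)>8:
        pw=world(a,k[:,0,0],k[:,0,1],.106);r=cv2.minAreaRect(pw[:,:2].astype(np.float32)*1000)
        zz=np.median(P[cv2.drawContours(np.zeros_like(o),[k],0,255,-1)>0][:,2]);print("or",cv2.contourArea(k),np.round(r[0],1),np.round(r[1],1),r[2],zz)
# box wall height map near the feeder
big=cv2.resize(a["image"][160:310,230:440],None,fx=3.5,fy=3.5,interpolation=2);cv2.imwrite("pics/c.png",big[...,::-1])
for (uu,vv) in[(350,160),(370,210),(385,235),(400,265),(415,290)]: print((uu,vv),P[vv-2:vv+3,uu-6:uu+7].reshape(-1,3)[np.argmax(P[vv-2:vv+3,uu-6:uu+7,2])].round(3))
```

```text
coverpx ((313.99615478515625, 230.78077697753906), (97.35343933105469, 89.37223052978516), 52.12501525878906)
z med [0.10013082 0.10460624 0.10800787]
cover world ((490.49383544921875, 389.2996826171875), (139.8264923095703, 128.4088134765625), 37.75786209106445) [[395.906   397.25037]
 [474.53406 295.7296 ]
 [585.08167 381.349  ]
 [506.4536  482.86975]]
or 471.5 [426.1 339.1] [46.3 22.4] 37.78199768066406 0.11502864718042449
or 36.5 [543.3 305.7] [20.5 18.1] 63.34508514404297 0.005831145613568678
or 9.5 [568.2 300.8] [10.1 19. ] 89.52940368652344 0.004263734880896264
or 47.5 [568.9 319.4] [21.6 17.5] 89.90882873535156 0.004406884598489924
(350, 160) [0.589 0.345 0.106]
(370, 210) [0.52  0.305 0.106]
(385, 235) [0.481 0.283 0.102]
(400, 265) [0.402 0.378 0.984]
(415, 290) [0.407 0.237 0.099]
```

View pics/c.png

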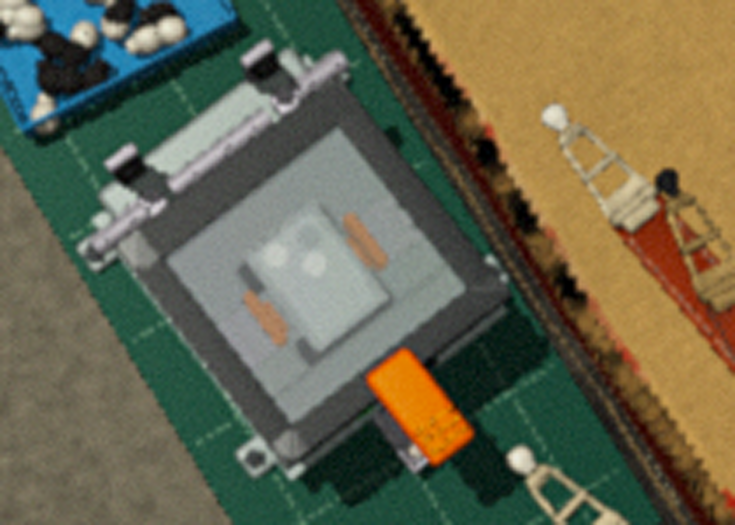

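The cover's yaw is 37.8°, and the tab point is at about (0.418, 0.332). I'll move above it with the fingers' closing line along the hinge.

Emit:
step_arm([
  [0.57, -0.91, -0.1],
  [0.57, -0.91, -0.1],
  [0.57, -0.91, -0.1],
  [0.57, -0.91, -0.1],
  [0.57, -0.91, -0.1],
  [0.57, -0.91, -0.1],
  [0.57, -0.91, -0.1],
  [0.57, -0.91, -0.1],
  [0.57, -0.91, -0.1],
  [0.57, -0.91, -0.1],
  [0, 0, 0],
  [0, 0, 0],
], turn=[0.93, 0.93, 0.93, 0.93, 0.93, 0.93, 0.93, 0.93, 0.93, 0.93, 0, 0], grip=0, newtons=12)

```text
time: 1.3
ee_pos: [0.4171, 0.3336, 0.1973]
eef_rot: [-0.323, 0.946, 0.0, -0.0]
ft_force: [-1.0, 1.4, -0.0]
width: 0.0871
grip_force: 0.0
```

Run:
```python
from h import *
s=read_state();print(s["time"],s["ee_pos"],s["eef_rot"],s["joint_positions"])
c=camera("wrist");save(c,"d")
print(np.linalg.inv(c["view"])[:3,3])
a=dict(np.load("top0.npz"))
print("mag mid",world(a,np.array([305.7,334.6,320.1]),np.array([250.9,228.6,239.7]),.088))
hsv=cv2.cvtColor(c["image"],cv2.COLOR_RGB2HSV)
o=cv2.inRange(hsv,(5,150,120),(20,255,255))
for k in cv2.findContours(o,0,2)[0]:
    if cv2.contourArea(k)>150:
        print(cv2.minAreaRect(k))
        pw=world(c,k[:,0,0],k[:,0,1],.106);r=cv2.minAreaRect(pw[:,:2].astype(np.float32)*1000)
        zz=np.median(world(c,k[:,0,0],k[:,0,1])[:,2]);print("or",cv2.contourArea(k),np.round(r[0],1),np.round(r[1],1),r[2],zz)
```

```text
1.3 [0.41707126 0.33362871 0.19734149] [-3.23479220e-01  9.46235229e-01  2.39366409e-05 -2.91384930e-04] [-0.73385053  0.15028273 -0.02891131  1.73687502  0.00425011  1.25500833
  1.46584632]
[0.3647395  0.29317995 0.35916523]
mag mid [[0.46227565 0.40142217 0.088     ]
 [0.49478802 0.35937635 0.088     ]
 [0.47858082 0.38050303 0.088     ]]
((315.0, 262.5), (65.0, 32.0), 90.0)
or 1968.5 [425.6 338.7] [47.2 22.6] 37.63540267944336 0.11288420043641573
((166.0448760986328, 194.39944458007812), (98.83872985839844, 27.713254928588867), 83.58915710449219)
or 1056.5 [447.1 232.2] [64.9 19.1] 35.456668853759766 0.008512166505311197
((157.20294189453125, 142.6382293701172), (32.442623138427734, 21.16823387145996), 85.60128784179688)
or 243.5 [423.4 208.7] [19.2 13.7] 36.755455017089844 0.008685522904036569
((151.72129821777344, 85.67342376708984), (125.49539184570312, 33.56565856933594), 86.5526123046875)
or 2554.0 [397.9 189.2] [72.8 20.6] 35.91822052001953 0.008443018205656821
```

View pics/d.png

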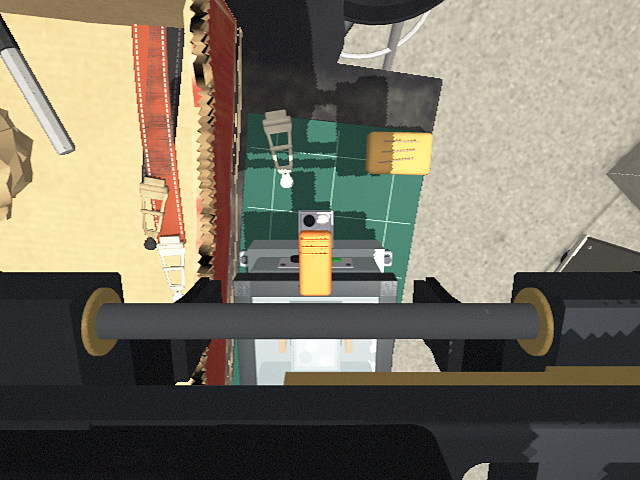

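The wrist view shows the tab centred between the fingers at (315,262), with the wall edge at column 238. I'll part-close the fingers for wall clearance, then descend and pinch.

Emit:
step_arm([
  [-0.02, -0.07, -0.3],
  [0, 0, -0.6],
  [0, 0, -0.75],
  [0, 0, -0.75],
  [0, 0, -0.75],
  [0, 0, -0.65],
  [0, 0, -0.4],
  [0, 0, -0.25],
  [0, 0, 0],
  [0, 0, 0],
], turn=[0, 0, 0, 0, 0, 0, 0, 0, 0, 0], grip=0.5)

```text
time: 2.35
ee_pos: [0.4167, 0.3326, 0.0869]
eef_rot: [-0.325, 0.946, 0.0, 0.0]
ft_force: [-0.0, 0.5, -0.4]
width: 0.0437
grip_force: 0.0
```

Emit:
step_arm([
  [0, 0, 0],
  [0, 0, 0],
  [0, 0, 0],
  [0, 0, 0],
  [0, 0, 0],
  [0, 0, 0],
], turn=[0, 0, 0, 0, 0, 0], grip=1, newtons=10)

```text
time: 2.95
ee_pos: [0.4172, 0.3317, 0.0865]
eef_rot: [-0.324, 0.946, -0.0, 0.0]
ft_force: [3.3, -3.0, 0.8]
width: 0.0215
grip_force: 10.0
```

The tab is held. I'll work out the arc rows.

Run:
```python
import numpy as np
th=np.r_[np.linspace(0,1.44,25),np.linspace(1.44,1.76,13)[1:]]
y=np.radians(37.75);x=-144*np.cos(th)+3*np.sin(th);z=144*np.sin(th)+3*np.cos(th)
P=np.c_[x*np.cos(y),x*np.sin(y),z]/25
R=P.round(2);print(np.diff(R,axis=0).round(2).tolist())
```

```text
[[0.01, 0.01, 0.35], [0.03, 0.03, 0.34], [0.05, 0.03, 0.34], [0.06, 0.05, 0.34], [0.08, 0.06, 0.33], [0.09, 0.08, 0.32], [0.11, 0.08, 0.32], [0.12, 0.1, 0.31], [0.14, 0.1, 0.29], [0.15, 0.12, 0.29], [0.17, 0.13, 0.28], [0.18, 0.14, 0.26], [0.19, 0.14, 0.25], [0.2, 0.16, 0.23], [0.21, 0.17, 0.22], [0.23, 0.17, 0.2], [0.23, 0.18, 0.18], [0.24, 0.18, 0.17], [0.24, 0.19, 0.14], [0.26, 0.2, 0.13], [0.26, 0.2, 0.11], [0.26, 0.21, 0.09], [0.27, 0.2, 0.07], [0.27, 0.21, 0.05], [0.12, 0.1, 0.01], [0.12, 0.09, 0.01], [0.12, 0.09, 0.01], [0.12, 0.1, 0.0], [0.13, 0.09, 0.0], [0.12, 0.1, -0.01], [0.12, 0.09, -0.01], [0.12, 0.09, -0.01], [0.12, 0.1, -0.02], [0.12, 0.09, -0.02], [0.12, 0.09, -0.03], [0.12, 0.1, -0.03]]
```

Emit:
step_arm([
  [0.01, 0.01, 0.35],
  [0.03, 0.03, 0.34],
  [0.05, 0.03, 0.34],
  [0.06, 0.05, 0.34],
  [0.08, 0.06, 0.33],
  [0.09, 0.08, 0.32],
  [0.11, 0.08, 0.32],
  [0.12, 0.1, 0.31],
  [0.14, 0.1, 0.29],
  [0.15, 0.12, 0.29],
  [0.17, 0.13, 0.28],
  [0.18, 0.14, 0.26],
], turn=[0, 0, 0, 0, 0, 0, 0, 0, 0, 0, 0, 0])

```text
time: 4.15
ee_pos: [0.4469, 0.3548, 0.1799]
eef_rot: [-0.324, 0.946, -0.001, -0.0]
ft_force: [6.6, -0.6, -9.1]
width: 0.0215
grip_force: 10.0
```

Emit:
step_arm([
  [0.19, 0.14, 0.25],
  [0.2, 0.16, 0.23],
  [0.21, 0.17, 0.22],
  [0.23, 0.17, 0.2],
  [0.23, 0.18, 0.18],
  [0.24, 0.18, 0.17],
  [0.24, 0.19, 0.14],
  [0.26, 0.2, 0.13],
  [0.26, 0.2, 0.11],
  [0.26, 0.21, 0.09],
  [0.27, 0.2, 0.07],
  [0.27, 0.21, 0.05],
], turn=[0, 0, 0, 0, 0, 0, 0, 0, 0, 0, 0, 0])

```text
time: 5.35
ee_pos: [0.5178, 0.4097, 0.2252]
eef_rot: [-0.324, 0.946, -0.001, -0.002]
ft_force: [1.8, -5.4, -10.0]
width: 0.0217
grip_force: 10.0
```

Emit:
step_arm([
  [0.12, 0.1, 0.01],
  [0.12, 0.09, 0.01],
  [0.12, 0.09, 0.01],
  [0.12, 0.1, 0.0],
  [0.13, 0.09, 0.0],
  [0.12, 0.1, -0.01],
  [0.12, 0.09, -0.01],
  [0.12, 0.09, -0.01],
  [0.12, 0.1, -0.02],
  [0.12, 0.09, -0.02],
], turn=[0, 0, 0, 0, 0, 0, 0, 0, 0, 0])

```text
time: 6.35
ee_pos: [0.5466, 0.4321, 0.2244]
eef_rot: [-0.324, 0.946, -0.002, -0.003]
ft_force: [-9.2, -14.4, 0.7]
width: 0.0219
grip_force: 10.0
```

Run:
```python
from h import *
s=read_state();print(s["time"],s["ee_pos"],s["ft_force"])
c=camera("scene")
cv2.imwrite("pics/e.png",cv2.resize(c["image"][130:350,180:470],None,fx=2.4,fy=2.4)[...,::-1])
```

```text
6.35 [0.54663967 0.43208589 0.2243665 ] [ -9.15203874 -14.37447877   0.7125956 ]
```

View pics/e.png

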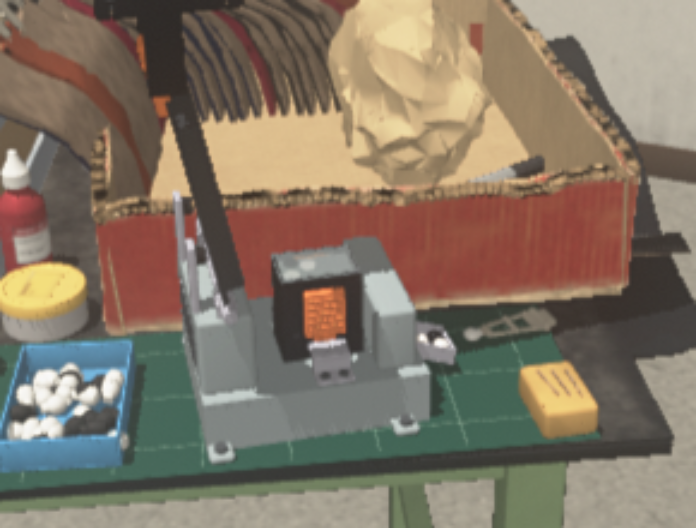

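The cover leans back near its stop posts, with the tab still held at the top left. The wrist force has risen, so I'll creep on to check for contact.

Emit:
step_arm([
  [0.06, 0.05, -0.01],
  [0.06, 0.05, -0.01],
  [0, 0, 0],
  [0, 0, 0],
], turn=[0, 0, 0, 0])

```text
time: 6.8
ee_pos: [0.5496, 0.4344, 0.2242]
eef_rot: [-0.324, 0.946, -0.002, -0.003]
ft_force: [-8.2, -12.8, -1.0]
width: 0.0217
grip_force: 10.0
```

Emit:
step_arm([
  [0.06, 0.05, -0.01],
  [0.06, 0.05, -0.01],
  [0.06, 0.05, -0.01],
  [0, 0, 0],
  [0, 0, 0],
], turn=[0, 0, 0, 0, 0])

```text
time: 7.3
ee_pos: [0.5543, 0.438, 0.2237]
eef_rot: [-0.324, 0.946, -0.002, -0.003]
ft_force: [-7.5, -12.6, 0.9]
width: 0.0219
grip_force: 10.0
```

Emit:
step_arm([
  [0.06, 0.05, -0.01],
  [0.06, 0.05, -0.01],
  [0.06, 0.05, -0.01],
  [0, 0, 0],
  [0, 0, 0],
], turn=[0, 0, 0, 0, 0])

```text
time: 7.8
ee_pos: [0.559, 0.4416, 0.223]
eef_rot: [-0.324, 0.946, -0.002, -0.003]
ft_force: [-7.7, -13.4, 0.7]
width: 0.0219
grip_force: 10.0
```

The constant ~15 N suggests the fingers are now slipping on the tab, so the cover may be on its stop. I'll compare it with the earlier picture.

Run:
```python
from h import *
c=camera("scene")
n=cv2.resize(c["image"][130:350,180:470],None,fx=2.4,fy=2.4)
o=cv2.imread("pics/e.png")[...,::-1]
cv2.imwrite("pics/f.png",np.hstack([cv2.resize(o[:330,90:290],None,fx=1.8,fy=1.8),cv2.resize(n[:330,90:290],None,fx=1.8,fy=1.8)])[...,::-1])
```

```text
(no output)
```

View pics/f.png

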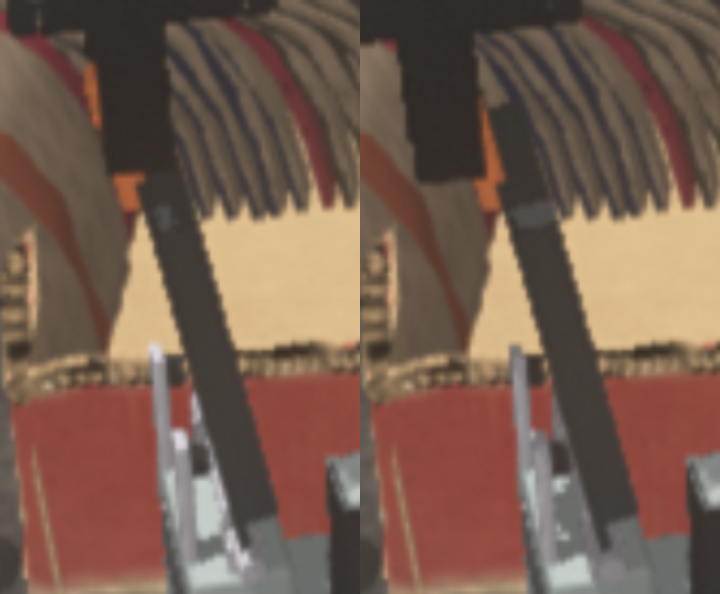

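The cover looks the same in both pictures while the fingers slid off the tab, so it appears to be on its stop. I'll release, rise and measure the lean.

Emit:
step_arm([
  [-0.1, -0.08, 0],
  [-0.1, -0.08, 0],
  [0, 0, 0],
  [0, 0, 0],
  [0, 0, 0],
], turn=[0, 0, 0, 0, 0], grip=0.4)

```text
time: 8.35
ee_pos: [0.555, 0.4407, 0.2238]
eef_rot: [-0.325, 0.946, 0.0, 0.0]
ft_force: [-0.4, -0.1, 0.3]
width: 0.0499
grip_force: 0.0
```

Emit:
step_arm([
  [0, 0, 0.4],
  [0, 0, 0.7],
  [0, 0, 0.7],
  [0, 0, 0.7],
  [0, 0, 0.4],
  [0, 0, 0],
], turn=[0, 0, 0, 0, 0, 0])

```text
time: 8.95
ee_pos: [0.5555, 0.4407, 0.2981]
eef_rot: [-0.325, 0.946, 0.001, 0.001]
ft_force: [-0.4, 0.8, 0.7]
width: 0.0524
grip_force: 0.0
```

Run:
```python
from h import *
s=read_state();print(s["time"],s["ee_pos"],s["ft_force"],s["joint_positions"].round(2) if hasattr(s["joint_positions"],"round") else s["joint_positions"])
c=camera("scene");np.savez("scene1.npz",**c);save(c,"g")
y=np.radians(37.75);X=np.array([np.cos(y),np.sin(y)]);Y=np.array([-X[1],X[0]])
O=np.array([.481,.381])
v,u=np.mgrid[0:480,0:640]
P=world(c,u.ravel(),v.ravel()).reshape(480,640,3)
f=np.stack([(P[...,:2]-O)@X,(P[...,:2]-O)@Y,P[...,2]],-1)
m=(abs(f[...,1])<.064)&(f[...,2]>.11)&(f[...,2]<.3)&(f[...,0]>.03)&(f[...,0]<.13)
q=f[m]
for lo in np.arange(.11,.26,.015):
    t=q[(q[:,2]>=lo)&(q[:,2]<lo+.015)]
    if len(t):print(round(lo+.0075,4),len(t),np.percentile(t[:,0],[5,50,95]).round(4),np.percentile(t[:,1],[5,95]).round(3))
hsv=cv2.cvtColor(c["image"],cv2.COLOR_RGB2HSV)
o=(cv2.inRange(hsv,(5,150,120),(20,255,255))>0)&(f[...,2]>.18)&(f[...,2]<.3)&(abs(f[...,1])<.05)
print("tab",o.sum(),f[o].mean(0),f[o].min(0),f[o].max(0))
o=(cv2.inRange(hsv,(5,150,120),(20,255,255))>0)&(abs(f[...,0])<.05)&(abs(f[...,1])<.05)&(f[...,2]<.11)
print("pad",o.sum(),f[o].mean(0),f[o].min(0),f[o].max(0))
```

```text
8.95 [0.55550545 0.4407158  0.29813156] [-0.44627984  0.80462911  0.66300041] [-0.74  0.5   0.01  1.07 -0.    1.57  1.5 ]
0.1175 159 [0.0535 0.0719 0.0818] [-0.029  0.06 ]
0.1325 245 [0.0558 0.0721 0.0816] [-0.033  0.06 ]
0.1475 111 [0.0573 0.0644 0.0717] [0.057 0.06 ]
0.1625 119 [0.06   0.0675 0.0745] [0.057 0.061]
0.1775 118 [0.0627 0.0699 0.0771] [0.057 0.06 ]
0.1925 123 [0.0655 0.0727 0.0802] [0.057 0.06 ]
0.2075 150 [0.0681 0.0765 0.0875] [0.01 0.06]
0.2225 408 [0.0704 0.0776 0.0894] [-0.046  0.058]
0.2375 80 [0.0853 0.0901 0.0954] [0.007 0.013]
0.2525 79 [0.0876 0.0922 0.0969] [-0.005  0.012]
tab 221 [0.08994893 0.00975133 0.23560504] [ 0.08226169 -0.00744906  0.20867104] [0.09735105 0.01469396 0.25384175]
pad 325 [-0.00170964  0.02959128  0.07261665] [-0.01446509  0.024393    0.05104575] [0.0112852  0.03347539 0.08898537]
```

View pics/g.png

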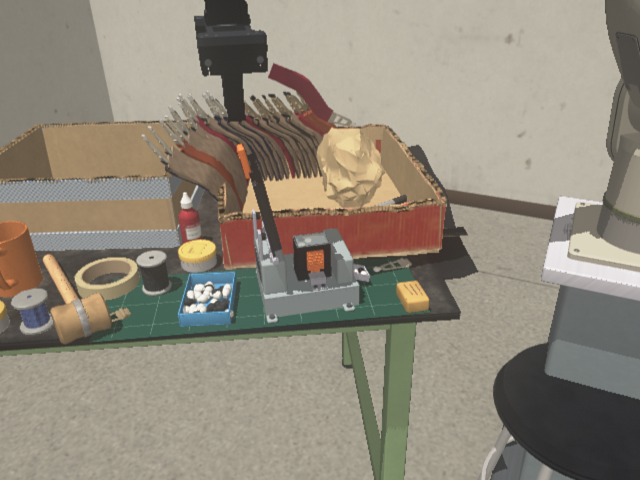

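The lean is tan⁻¹(13.2/75) = 10.0°, so the cover is on its stop, and the tray, wax and buckle are undisturbed. The magazine centre is at about (0.479, 0.3805). I'll go over it and down.

Emit:
step_arm([
  [-0.3, -0.23, 0],
  [-0.6, -0.47, 0],
  [-0.7, -0.56, 0],
  [-0.7, -0.56, 0],
  [-0.5, -0.39, 0],
  [-0.26, -0.2, 0],
  [0, 0, -0.5],
  [0, 0, -0.9],
  [0, 0, -0.9],
  [0, 0, -0.9],
  [0, 0, -0.8],
  [0, 0, -0.5],
], turn=[0, 0, 0, 0, 0, 0, 0, 0, 0, 0, 0, 0], grip=0.15)

```text
time: 10.2
ee_pos: [0.4781, 0.3796, 0.1802]
eef_rot: [-0.325, 0.946, -0.001, -0.002]
ft_force: [0.2, -0.4, 0.0]
width: 0.0739
grip_force: 0.0
```

Emit:
step_arm([
  [0, 0, 0],
  [0, 0, 0],
], turn=[0, 0])

```text
time: 10.4
ee_pos: [0.4788, 0.3802, 0.1837]
eef_rot: [-0.325, 0.946, 0.0, -0.0]
ft_force: [-0.5, -1.2, 0.1]
width: 0.0742
grip_force: 0.0
```

Emit:
step_arm([
  [0, 0, -0.4],
  [0, 0, -0.7],
  [0, 0, -0.8],
  [0, 0, -0.8],
  [0, 0, -0.7],
  [0, 0, -0.6],
  [0, 0, -0.5],
  [0, 0, -0.3],
  [0, 0, -0.2],
  [0, 0, 0],
  [0, 0, 0],
], turn=[0, 0, 0, 0, 0, 0, 0, 0, 0, 0, 0])

```text
time: 11.5
ee_pos: [0.4789, 0.3802, 0.0591]
eef_rot: [-0.325, 0.946, 0.0, 0.0]
ft_force: [0.0, -0.4, 0.2]
width: 0.0741
grip_force: 0.0
```

Run:
```python
from h import *
s=read_state();print(s["time"],s["ee_pos"],s["ft_force"])
c=camera("scene")
cv2.imwrite("pics/i.png",cv2.resize(c["image"][190:330,240:400],None,fx=4,fy=4,interpolation=2)[...,::-1])
```

```text
11.5 [0.47885217 0.38024735 0.05911901] [ 0.04953629 -0.44787262  0.24097497]
```

View pics/i.png

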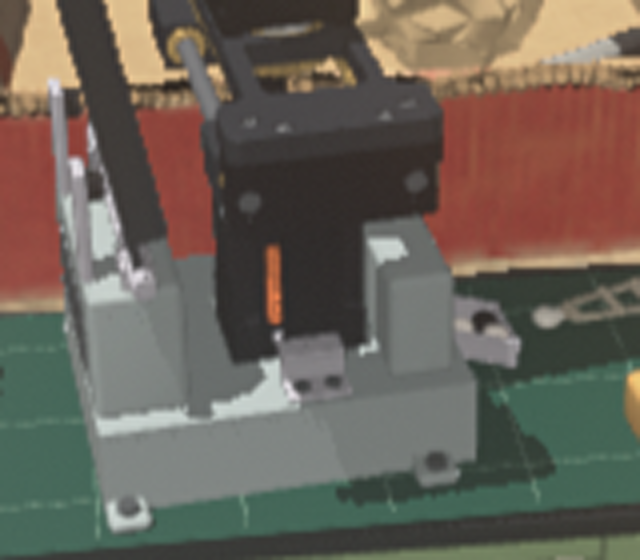

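The finger covers the pad at (300,280) with its tip just above the keeper at (310,345). I'll go down 2.5 mm and squeeze.

Emit:
step_arm([
  [0, 0, -0.1],
  [0, 0, 0],
  [0, 0, 0],
  [0, 0, 0],
  [0, 0, 0],
  [0, 0, 0],
  [0, 0, 0],
  [0, 0, 0],
], turn=[0, 0, 0, 0, 0, 0, 0, 0], grip=1, newtons=25)

```text
time: 12.35
ee_pos: [0.4789, 0.38, 0.0566]
eef_rot: [-0.325, 0.946, 0.0, 0.0]
ft_force: [-0.3, -2.8, 5.7]
width: 0.043
grip_force: 25.0
```

Both catches are fully in, with 43 mm between the fingers. I'll lift slowly at first.

Emit:
step_arm([
  [0, 0, 0.1],
  [0, 0, 0.2],
  [0, 0, 0.2],
  [0, 0, 0.2],
  [0, 0, 0.2],
], turn=[0, 0, 0, 0, 0])

```text
time: 12.85
ee_pos: [0.4785, 0.3801, 0.079]
eef_rot: [-0.325, 0.946, 0.0, 0.0]
ft_force: [-0.0, 0.0, -2.0]
width: 0.0425
grip_force: 25.0
```

Emit:
step_arm([
  [0, 0, 0.3],
  [0, 0, 0.4],
  [0, 0, 0.4],
  [0, 0, 0.4],
  [0, 0, 0.4],
  [0, 0, 0.4],
  [0, 0, 0.3],
  [0, 0, 0.25],
  [0, 0, 0.15],
  [0, 0, 0.05],
  [0, 0, 0],
  [0, 0, 0],
], turn=[0, 0, 0, 0, 0, 0, 0, 0, 0, 0, 0, 0])

```text
time: 14.05
ee_pos: [0.4784, 0.3798, 0.1544]
eef_rot: [-0.325, 0.946, -0.0, -0.0]
ft_force: [0.9, -0.7, -2.2]
width: 0.0427
grip_force: 25.0
```

Run:
```python
from h import *
s=read_state();print(s["time"],s["ee_pos"],s["ft_force"],s["width"],s["torque"])
c=camera("scene")
cv2.imwrite("pics/j.png",cv2.resize(c["image"][100:340,170:460],None,fx=2.4,fy=2.4,interpolation=2)[...,::-1])
```

```text
14.05 [0.47838169 0.37983331 0.15438244] [ 0.85801994 -0.74299702 -2.17980569] 0.04266178118727701 [ 0.10105395  0.0306906  -0.04465884]
```

View pics/j.png

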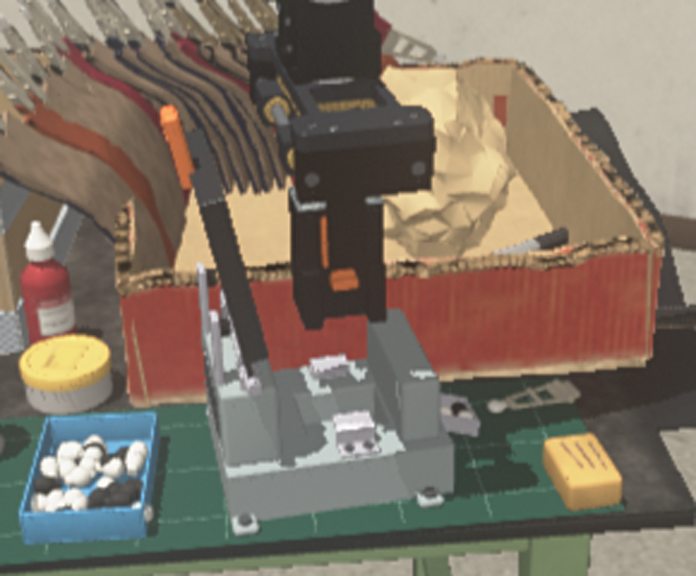

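The magazine hangs upright in the fingers at (340,270), about 98 mm up. The bay is empty, the cover is open, and the tray, wax and buckle are in place. I'll let it settle, then hand in.

Emit:
step_arm([
  [0, 0, 0.06],
  [0, 0, 0],
  [0, 0, 0],
  [0, 0, 0],
  [0, 0, 0],
  [0, 0, 0],
], turn=[0, 0, 0, 0, 0, 0])

```text
time: 14.7
ee_pos: [0.4785, 0.38, 0.1563]
eef_rot: [-0.325, 0.946, 0.0, -0.0]
ft_force: [-0.1, -0.9, -2.6]
width: 0.0424
grip_force: 25.0
```

```bash
python3 -c "
from bench import *
print(close_job())"
```

```text
the job is handed in; nothing more can be done
None
```

I handed the job in at 14.7 s: the cover is open on its stop, and the magazine is held upright by its squeezed catches about 10 cm above its seat, with the tray, wax block and buckle undisturbed; the hand-in returned no verdict.

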